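Line up the gift wares by height on the display board

ROBOT

A 7-joint arm with a two-finger parallel gripper is mounted at the origin on a cart in front of the work surface, level with it; the furniture and walls round the work are solid. World frame = base frame: x ahead of the robot, y to its left, z up, the work surface at z = 0. Lengths are in m, angles in rad, forces in N, time in s.
With the tool pointing down it reaches from about 0.425 to 0.875 m from the base axis. Payload 8.4 kg.
Tool frame: the origin (TCP) lies midway between the tips of the shut fingers; the grasp point (between the pads) lies 19 mm behind it; z points along the fingers, y is the line along which they close (so a half turn about z gives the same grasp; the last joint's range is limited). The gripper opens to 87 mm and grips with 3 to 60 N. Pads are 19 mm wide; open, the fingers measure 117 mm over their backs; the gripper's body (75 mm by 190 mm) begins 51 mm behind the grasp point.
Start: joints at [-1.431, 0.333, 0.04, 1.465, -0.013, 1.343, -0.059], TCP at [0.154, 0.632, 0.223] pointing down, gripper open.
Joint ranges: [-2.58, 2.58], [-0.38, 2.09], [-1.3, 1.39], [0.25, 2.4], [-1.5, 4.64], [0.08, 2.09], [-2.65, 2.65]. Speed limits (rad/s): [2.22, 2.22, 2.79, 2.79, 3.14, 3.14, 3.14].

INTERFACE

Orientations are given as a unit quaternion [w, x, y, z].
In Python, from rig import bot gives the robot as it stands.
- The arm moves only by the tool step_arm, never from a script. Its argument "motion" is a list of rows, each a list of 4 numbers: the shift along the world's x, y, z in cm, then the turn about the world's z in degrees. In form: [[dx, dy, dz, yaw], ...]. A call has 1 to 5 rows; each row shifts and turns the commanded pose from where the row before left it; what a row does not reach is not made up. A row lasts 1/12 s, in which the tool goes at most 41.7 mm and 7.16 degrees, less where a joint would pass 70% of its speed; a pose out of reach is approached as far as the arm can. A call with a gripper value outside its range is refused whole. "hand" is the closure, from 0 (fully open) to 1 (shut), set as the call begins (left out, the last holds). The fingers move at their own pace and stop on an object; "newtons" is the grip in N (left out, the last holds). Time passes only in rows, so rows that do not move let the fingers close. It gives the time, the measured TCP pose, the force, the opening and the grip force at its end, in the units of the state.
- bot.sense(): the state, without advancing time (a new reading comes with each control period).
- bot.get_image(name): name is "scene" or "top" or "wrist"; returns (picture, depth): 400x640x3 uint8, red, green, blue; 400x640 float32, m along the optical axis (not along the pixel's ray), 0 where there is no reading.
- bot.camera_params(name): a dict with "camera_matrix" (3x3 intrinsics, pixels), "k1" (the pictures are not rectified: a ray, as slopes to the right and down, at radius r is drawn at 1 + k1 r^2 times it, then the intrinsics apply), "R" (3x3) and "t" (3): a world point X has camera coordinates R X + t. Camera axes: x right, y down, z forward; pixel columns grow to the right and rows downward; lengths in m; the calibration is good to about 2 mm. A picture is of the moment at which its call begins: read the wrist's pose just before it. camera_params takes no time and is no camera call; for the wrist camera it gives the pose at the moment of the call.
- bot.job_done(): hands the job in; it is judged then, once.
Trained networks look in the newest picture that a camera, given by its name, has taken for a name from the list of things; names that differ only in an ending like _2 or _b are one class to them, and where a whole thing is asked for, a point or a joint stands for the part that bears it (a point fixed in the world has none). Each returns a list of dicts, best first, with "score" (0 to 1); they miss things now and then, are a little off and sometimes report something else, mostly with a low value. They report only what shows in the picture. A call takes as long as a camera call.
- bot.search_frame(camera, target): "point" ([x, y, z] in m, in world coordinates, good to about 4 mm: the middle of the surface that is visible of it).
- bot.silhouettes(camera, target): "pixels" (400x640 bool, what is visible of it).
- bot.mark_of(camera, target): "point" ([x, y, z] in m, in world coordinates, good to about 4 mm: a listed point, or the origin of a listed thing).
The state is a dict: "time": time; "joints": joint angles; "joint_vel": joint speeds; "joint_torque": joint torques, N m; "ee_pos": TCP position; "tool_rot": TCP orientation; "contact_force": force on the tool from outside, world axes, zero at the start; "wrist_torque": the same for the moment, N m; "finger_gap": opening from 0.0 (shut) to 1.0 (fully open); "gripper_force": force on a finger pad.
Only numpy, scipy, OpenCV 4.12 (cv2) and the standard library are available. Lean on these libraries where they do the work, as an engineer would, in place of code of your own. Each camera call takes 0.05 s, during which the arm holds its last target. There are 200 camera calls.

TASK

Set up the counter display: put the green chocolate bar, the flat brown box, the oblong brown box with the bow and the tall kraft box on the display board in order of height (bows counted), one on the middle of each felt mat, the lowest on the cream mat and each next mat carrying the next higher. Set each one upright on its base and square to the board, and do not knock over or shove away the date stamp.

Things in the scene. Friction and masses are not known exactly. Their poses are not given: they have to be found in the camera images.
- green_bar: the dark green wrapped chocolate bar, 36 x 95 x 9 mm (x, y, z), 60 g, loose; origin at the centre of its underside, long along its own y, so it is gripped across x (36 mm), low and firmly. At the start it lies on top of the flat box. The lowest of the four wares. (An orange and a pale yellow bar of the same size lie outside the job.)
- flat_box: square dark brown gift box without ribbon or bow, 66 x 66 mm, 34 mm high, loose, 90 g; origin at the centre of its underside; gripped across x or y. At the start the green bar lies on it. The second lowest.
- oblong_box: oblong dark brown gift box with orange ribbon and bow, 91 x 61 mm (x, y), 48 mm high to the top of the bow, its solid body 28 mm high, loose; origin at the centre of its underside, long along its own x, so it is gripped across y (61 mm). The second highest. (The gift boxes behind the ribbon stand at the back of the counter are not part of the job.)
- tall_box: light kraft-brown gift box with orange ribbon and bow, 51 x 67 mm (x, y), 65 mm high to the top of the bow, its solid body 45 mm high, loose; origin at the centre of its underside; gripped across x (51 mm). The highest.
- board: dark wooden display board lying fixed on the counter, 92 x 380 mm (x, y), 10 mm thick, carrying the row of four felt mats along its own y, 96 mm from centre to centre; origin at the centre of its underside. A clear leaning glass guard, 0.30 m high, top edge at x = 0.41, stands between robot and board; the arm starts behind it and must reach over it.
- mat_cream: cream felt mat, 72 x 88 mm, 2 mm thick, fixed on the board, always at one end of the row (which end changes); origin at the centre of its underside, 10 mm over the counter; its top is 12 mm over the counter. The place of the lowest thing.
- mat_mid_right: dark grey felt mat, same size and height, the inner one on the robot's right; origin at the centre of its underside.
- mat_mid_left: dark grey felt mat, same size and height, the inner one on the robot's left; origin at the centre of its underside.
- mat_far_end: dark grey felt mat, same size and height, always at the other end of the row from the cream mat; origin at the centre of its underside.
- stamp: date stamp with a red turned handle on a wooden foot 26 x 40 mm, 59 mm high, standing loose between the board and the wooden drawer chest; origin at the centre of its underside. Not to be knocked over or shoved away.

How it is judged:
By the outcome, as a careful person would: the job done as asked, in the order asked, and still so for the second after the job is handed in, with the robot touching nothing.
It also fails if it takes over 106 s, if anything falls off the work surface, if the arm or the gripper's body presses on something with over 40 N, if the wrist force passes 120 N, or if a joint passes its speed limit or range.

## Working session

There is one attempt and no reset: what is moved stays moved. The work goes in short steps, Python scripts to look and compute and a tool call to move; the robot and the scene stay as the last step left them, time stands still between calls to the robot, and variables do not carry over. Pictures are saved under pics/ and viewed, at most 14 in all, crops included, and the job is handed in when it is done.

Besides the shell and the picture viewer there is one more tool, called after ">>>" as name(argument=value, ...) on one line, values as JSON. step_arm: Moves the arm, as the interface text tells. Its arguments: {"type":"object","properties":{"motion":{"type":"array","items":{"type":"array","items":{"type":"number"}}},"hand":{"type":"number"},"newtons":{"type":"number"}},"required":["motion"]}

```bash
mkdir -p pics; ls; python3 - <<'E'
from rig import bot
import cv2,numpy as np
s=bot.sense();print({k:np.round(v,3).tolist() for k,v in s.items()})
for n in("scene","top"):
    p,d=bot.get_image(n);cv2.imwrite(f"pics/{n}0.png",p[:,:,::-1])
    np.save(f"pics/{n}0.npy",d)
    c=bot.camera_params(n);print(n,np.round(c["camera_matrix"],1).tolist(),c["k1"],np.round(c["R"],3).tolist(),np.round(c["t"],3))
    for t in "green_bar flat_box oblong_box tall_box board mat_cream mat_mid_right mat_mid_left mat_far_end stamp".split():
        r=bot.mark_of(n,t);print(t,[(round(x["score"],2),np.round(x["point"],3).tolist()) for x in r[:2]])
print(bot.sense()["time"])
E
```

```text
pics
{'time': 0.0, 'joints': [-1.431, 0.334, 0.04, 1.466, -0.013, 1.343, -0.059], 'joint_vel': [0.001, -0.0, 0.0, 0.0, -0.001, -0.001, -0.0], 'joint_torque': [0.0, -65.636, 1.335, -40.38, -0.06, 0.045, 0.0], 'ee_pos': [0.154, 0.631, 0.222], 'tool_rot': [-0.0, 0.119, 0.993, -0.001], 'contact_force': [-0.105, -0.402, 0.834], 'wrist_torque': [-0.009, 0.012, -0.01], 'gripper_force': 0.0, 'finger_gap': 1.002}
scene [[378.0, 0.0, 318.6], [0.0, 378.0, 199.7], [0.0, 0.0, 1.0]] -0.02834892093064086 [[0.884, -0.467, 0.008], [-0.388, -0.745, -0.543], [0.26, 0.477, -0.84]] [-0.538  0.21   0.766]
green_bar [(0.75, [0.636, 0.146, 0.034]), (0.27, [0.517, -0.165, 0.013])]
flat_box [(0.58, [0.636, 0.155, 0.002])]
oblong_box [(0.63, [0.487, 0.151, 0.0]), (0.52, [0.517, -0.165, 0.014])]
tall_box [(0.62, [0.646, -0.253, -0.0]), (0.61, [0.488, 0.15, -0.002])]
board [(0.83, [0.52, -0.122, 0.001]), (0.55, [0.525, -0.074, 0.012])]
mat_cream [(0.7, [0.511, -0.265, 0.014])]
mat_mid_right [(0.79, [0.518, -0.166, 0.011])]
mat_mid_left [(0.97, [0.524, -0.072, 0.014])]
mat_far_end [(0.88, [0.529, 0.025, 0.008])]
stamp [(0.82, [0.617, -0.124, -0.002]), (0.16, [0.533, 0.024, 0.009])]
top [[361.0, 0.0, 318.6], [0.0, 361.0, 203.1], [0.0, 0.0, 1.0]] -0.0506878216435344 [[0.021, -1.0, 0.018], [-0.996, -0.023, -0.091], [0.091, -0.016, -0.996]] [-0.075  0.56   0.857]
green_bar [(0.9, [0.635, 0.154, 0.033])]
flat_box [(0.67, [0.63, 0.158, 0.004])]
oblong_box [(0.65, [0.49, 0.157, -0.002])]
tall_box [(0.57, [0.65, -0.254, -0.003])]
board [(0.8, [0.521, -0.118, 0.002]), (0.69, [0.52, -0.167, 0.01])]
mat_cream [(0.97, [0.512, -0.268, 0.012])]
mat_mid_right [(0.89, [0.518, -0.167, 0.013])]
mat_mid_left [(0.74, [0.525, -0.07, 0.015]), (0.19, [0.529, 0.023, 0.008])]
mat_far_end [(0.65, [0.532, 0.026, 0.008])]
stamp [(0.75, [0.617, -0.126, 0.0])]
1.1
```

View pics/scene0.png

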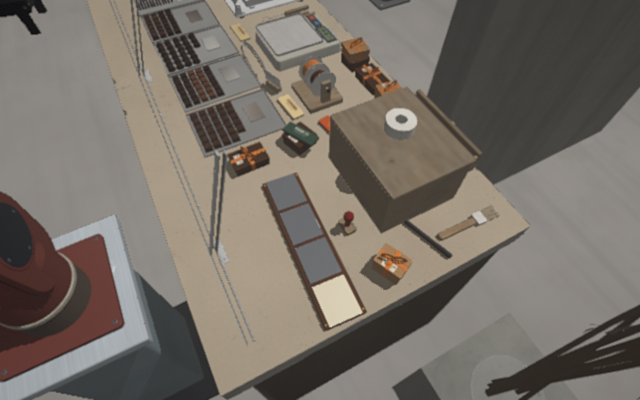

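View pics/top0.png

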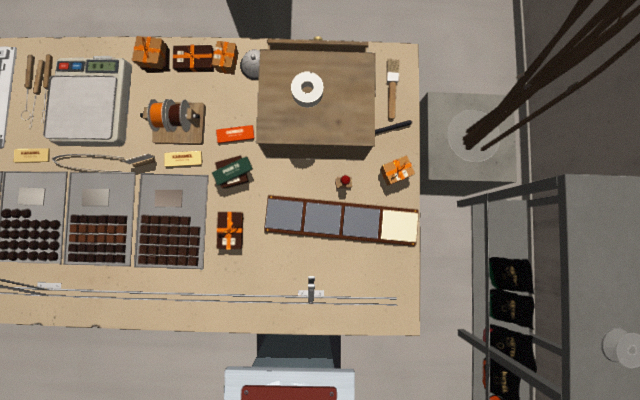

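The pictures show the board running from the cream mat (400,226 in the top view) to the far end (284,213). The bar lies on the flat box at (233,172), the oblong is at (230,230), the tall box at (397,170) and the stamp at (345,182). Next I'll build a height map for yaws and obstacles.

```bash
cat > h.py <<'E'
from rig import bot
import cv2,numpy as np
def cloud(n,d):
    c=bot.camera_params(n);K=np.array(c["camera_matrix"]);k1=c["k1"]
    v,u=np.mgrid[:400,:640];x=(u-K[0,2])/K[0,0];y=(v-K[1,2])/K[1,1]
    a,b=x.copy(),y.copy()
    for _ in range(8):
        f=1+k1*(a*a+b*b);a,b=x/f,y/f
    P=np.stack([a*d,b*d,d],-1)
    W=(P-np.array(c["t"]))@np.array(c["R"]);W[d==0]=np.nan
    return W
def rect(P):
    (cx,cy),(w,h),ang=cv2.minAreaRect((P[:,:2]*1000).astype(np.float32))
    return f"c=({cx:.1f},{cy:.1f}) w={w:.1f}@{ang:.1f} h={h:.1f}@{ang+90:.1f} z={np.round(np.percentile(P[:,2],[3,50,97])*1000,1)}"
E
python3 - <<'E'
from h import *
cl=[]
for n in("scene","top"):
    W=cloud(n,np.load(f"pics/{n}0.npy"));cl.append(W)
    for t in "green_bar flat_box oblong_box tall_box board mat_cream mat_mid_right mat_mid_left mat_far_end stamp".split():
        r=bot.silhouettes(n,t)
        if r:
            m=cv2.erode(r[0]["pixels"].astype(np.uint8),np.ones((2,2)))>0
            P=W[m];P=P[~np.isnan(P[:,0])]
            if len(P)>8:print(n,t,round(r[0]["score"],2),len(P),rect(P))
P=np.concatenate([w.reshape(-1,3) for w in cl]);P=P[~np.isnan(P[:,0])]
# height map 4 mm, x .3...95 up, y .35..-.4 to right
H=np.full((165,190),-9.);i=((.96-P[:,0])/.004).astype(int);j=((.36-P[:,1])/.004).astype(int)
ok=(i>=0)&(i<165)&(j>=0)&(j<190)&(P[:,2]>-.01)&(P[:,2]<.5);np.maximum.at(H,(i[ok],j[ok]),P[ok,2])
np.save("pics/H.npy",H)
im=cv2.applyColorMap(np.clip(H/.2*255,0,255).astype(np.uint8),cv2.COLORMAP_TURBO);im[H<-1]=0
cv2.imwrite("pics/H.png",cv2.resize(im,None,fx=3.5,fy=3.5,interpolation=0))
print("rows x, cols y; cm*10 heights mm")
for x in np.arange(.94,.32,-.024):
    i=int((.96-x)/.004);print(f"{x:.2f}",' '.join(f"{H[i-2:i+4,j:j+6].max()*1000:4.0f}" for j in range(0,186,6)))
print([round(.36-j*.004,2) for j in range(0,186,6)])
E
```

```text
scene green_bar 0.67 405 c=(633.6,147.7) w=34.7@25.8 h=90.4@115.8 z=[38.7 44.6 47.3]
scene flat_box 0.62 246 c=(632.0,151.7) w=64.1@17.4 h=62.1@107.4 z=[ 6.1 30.5 37.3]
scene oblong_box 0.58 891 c=(493.7,153.6) w=60.5@89.9 h=99.4@179.9 z=[ 2.5 29.2 38.8]
scene tall_box 0.76 889 c=(646.4,-255.5) w=52.4@25.6 h=63.8@115.6 z=[10.6 46.1 61.1]
scene board 0.84 997 c=(520.7,-124.6) w=372.2@85.6 h=90.4@175.6 z=[ 8.5 11.2 13.6]
scene mat_cream 0.65 1455 c=(510.5,-265.3) w=88.1@86.2 h=70.3@176.2 z=[10.4 12.9 15.3]
scene mat_mid_right 0.65 1162 c=(518.0,-169.9) w=84.4@85.3 h=69.8@175.3 z=[10.8 13.2 15.6]
scene mat_mid_left 0.95 993 c=(524.4,-73.8) w=86.8@85.9 h=68.4@175.9 z=[11.  13.4 15.6]
scene mat_far_end 0.89 807 c=(530.8,21.6) w=85.5@85.3 h=66.9@175.3 z=[11.  13.5 15.8]
scene stamp 0.51 227 c=(615.1,-127.7) w=39.2@73.0 h=31.3@163.0 z=[ 5.6 14.4 59.5]
top green_bar 0.76 521 c=(633.9,147.9) w=33.5@26.4 h=90.2@116.4 z=[38.5 43.5 46.9]
top flat_box 0.87 313 c=(633.1,153.3) w=65.2@17.4 h=64.6@107.4 z=[ 3.8 33.9 39.9]
top oblong_box 0.77 765 c=(488.9,151.3) w=82.3@1.5 h=55.9@91.5 z=[25.4 28.6 33
[... 4338 characters left out ...]
  3 -9000 -9000
0.39    9    8    9    9    9    9    5    5    4    4    4    4    5    5    4    5  299  297    4    5    4    6    5    4    6    5    4    5    4 -9000 -9000
0.36    4    5    5    4    5    5    5    5    4    5    5    5    5    4    4    6  213  212    5    5    4    5    7    4    5    5    5    5    4 -9000 -9000
0.34   10    9   10   11   10   10   11   10   10   11   11   12   11   10   11    9  130  129   11   11    9    9    9    9    9    9    4    5    4 -9000 -9000
[0.36, 0.34, 0.31, 0.29, 0.26, 0.24, 0.22, 0.19, 0.17, 0.14, 0.12, 0.1, 0.07, 0.05, 0.02, 0.0, -0.02, -0.05, -0.07, -0.1, -0.12, -0.14, -0.17, -0.19, -0.22, -0.24, -0.26, -0.29, -0.31, -0.34, -0.36]
```

View pics/H.png

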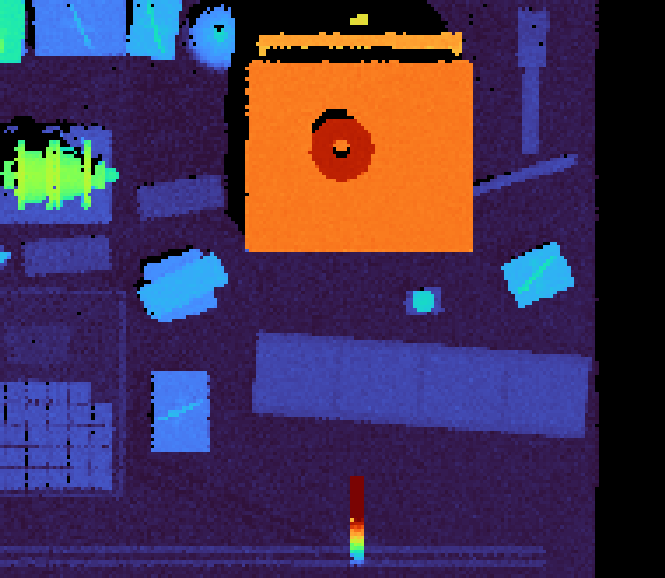

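>>> step_arm(motion=[[0, 0, 3.8, 0], [0, 0, 3.8, 0], [0, 0, 3.8, 0], [0, 0, 3.8, 0], [0, 0, 2.8, 0]], hand=0)

```text
time: 2.52
ee_pos: [0.1538, 0.6315, 0.4065]
tool_rot: [0.0, 0.119, 0.993, 0.002]
contact_force: [0.0, -0.0, 0.8]
finger_gap: 0.996
gripper_force: 0.0
```

>>> step_arm(motion=[[2.4, -2.4, 0, -2.5], [2.4, -2.4, 0, -2.5], [2.4, -2.4, 0, -2.5], [2.4, -2.4, 0, -2.5], [2.4, -2.4, 0, -2.5]])

```text
time: 2.93
ee_pos: [0.2747, 0.5102, 0.4027]
tool_rot: [-0.0, 0.228, 0.974, 0.0]
contact_force: [1.0, -0.1, 0.5]
finger_gap: 1.003
gripper_force: 0.0
```

>>> step_arm(motion=[[2.4, -2.4, 0, -2.5], [2.4, -2.4, 0, -2.5], [2.4, -2.4, 0, -2.5], [2.4, -2.4, 0, -2.5], [2.4, -2.4, 0, -2.5]])

```text
time: 3.35
ee_pos: [0.3947, 0.3901, 0.4028]
tool_rot: [0.0, 0.332, 0.943, 0.0]
contact_force: [1.6, 0.3, 0.4]
finger_gap: 0.997
gripper_force: 0.0
```

>>> step_arm(motion=[[2.4, -2.4, 0, -2.5], [2.4, -2.4, 0, -2.5], [2.4, -2.4, 0, -2.5], [2.4, -2.4, 0, -2.5], [2.4, -2.4, 0, -2.5]])

```text
time: 3.77
ee_pos: [0.5147, 0.2701, 0.4028]
tool_rot: [0.0, 0.433, 0.901, 0.0]
contact_force: [0.5, 0.8, 0.5]
finger_gap: 1.004
gripper_force: 0.0
```

>>> step_arm(motion=[[2.4, -2.4, 0, -2.5], [2.4, -2.4, 0, -2.5], [2.4, -2.4, -3, -2.5], [2.4, -2.4, -3, -2.5], [2.4, -2.4, -3, -2.5]])

```text
time: 4.18
ee_pos: [0.6291, 0.1561, 0.3193]
tool_rot: [0.0, 0.528, 0.849, 0.001]
contact_force: [0.6, 0.6, -0.2]
finger_gap: 1.002
gripper_force: 0.0
```

>>> step_arm(motion=[[0, 0, -3, 0], [0, 0, -3, 0], [0, 0, -3, 0], [0, 0, 0, 0]])

```text
time: 4.52
ee_pos: [0.6251, 0.1568, 0.2235]
tool_rot: [-0.003, 0.528, 0.849, -0.004]
contact_force: [-1.4, 0.9, -0.5]
finger_gap: 0.999
gripper_force: 0.0
```

```bash
cat >> h.py <<'E'
def state():
    s=bot.sense();q=s["tool_rot"];a=np.degrees(np.arctan2(2*(q[2]*q[2]+q[0]*q[0])-1,2*(q[1]*q[2]-q[0]*q[3])))
    print("t",round(s["time"],2),"tcp mm",np.round(np.array(s["ee_pos"])*1000,1),"toolY",round(a,1),"gap mm",round(s["finger_gap"]*87,1),"F",np.round(s["contact_force"],1),"j",np.round(s["joints"],2))
def look(name,targets,cams=("wrist",),zmin={}):
    state()
    for n in cams:
        p,d=bot.get_image(n);W=cloud(n,d);cv2.imwrite(f"pics/{name}_{n}.png",p[:,:,::-1])
        for t in targets:
            for r in bot.silhouettes(n,t)[:1]:
                m=cv2.erode(r["pixels"].astype(np.uint8),np.ones((3,3)))>0
                P=W[m];P=P[~np.isnan(P[:,0])]
                if t in zmin:P=P[P[:,2]>zmin[t]]
                if len(P)>8:print(n,t,round(r["score"],2),len(P),rect(P))
E
python3 - <<'E'
from h import *
look("a",["green_bar","flat_box","oblong_box"],zmin={"flat_box":.025,"oblong_box":.022,"green_bar":.038})
E
```

```text
t 4.52 tcp mm [625.1 156.8 223.5] toolY 26.3 gap mm 86.9 F [-1.4  0.9 -0.5] j [-0.72  0.36  0.53  1.49 -0.18  1.35  0.28]
wrist green_bar 0.75 1823 c=(636.2,151.4) w=32.9@26.0 h=91.5@116.0 z=[45.  46.4 47.8]
wrist flat_box 0.58 916 c=(635.3,156.3) w=65.0@17.1 h=64.5@107.1 z=[35.5 37.1 38.5]
wrist oblong_box 0.73 3336 c=(492.4,156.4) w=90.7@0.7 h=60.3@90.7 z=[29.2 30.9 42.9]
```

View pics/a_wrist.png

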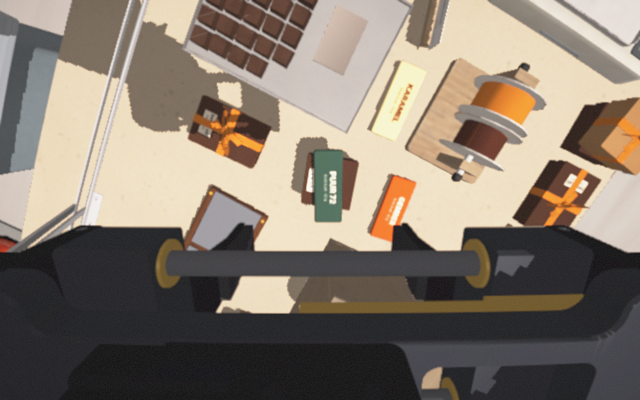

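The wrist view shows the bar on the flat box at (328,185). Its rectangle agrees with the other two cameras to about 3 mm.

>>> step_arm(motion=[[0, 0, -3, 0], [0, 0, -3, 0], [0, 0, -3, 0], [0, 0, -3, 0], [0, 0, 0, 0]])

```text
time: 5.13
ee_pos: [0.6259, 0.1573, 0.1062]
tool_rot: [-0.002, 0.527, 0.85, -0.002]
contact_force: [-1.6, 0.3, -1.0]
finger_gap: 0.999
gripper_force: 0.0
```

>>> step_arm(motion=[[0, 0, 0, 0], [0, 0, 0, 0]])

```text
time: 5.3
ee_pos: [0.6297, 0.1577, 0.1129]
tool_rot: [0.001, 0.528, 0.85, 0.001]
contact_force: [0.4, 1.4, 0.2]
finger_gap: 0.998
gripper_force: 0.0
```

>>> step_arm(motion=[[0.5, -0.7, -2, 0], [0, 0, -2, 0], [0, 0, -1.5, 0], [0, 0, 0, 0], [0, 0, 0, 0]])

```text
time: 5.72
ee_pos: [0.6341, 0.1506, 0.0568]
tool_rot: [0.001, 0.528, 0.85, 0.001]
contact_force: [-0.4, 0.1, -0.0]
finger_gap: 0.995
gripper_force: 0.0
```

```bash
python3 - <<'E'
from h import *
look("b",["green_bar","flat_box"],zmin={"flat_box":.025,"green_bar":.038})
E
```

```text
t 5.72 tcp mm [634.1 150.6  56.8] toolY 26.3 gap mm 86.6 F [-0.4  0.1 -0. ] j [-0.67  0.5   0.49  1.66 -0.26  1.05  0.36]
wrist green_bar 0.79 5136 c=(634.8,151.0) w=34.8@27.1 h=94.8@117.1 z=[41.8 43.2 44.4]
wrist flat_box 0.84 2710 c=(633.5,158.0) w=64.5@17.1 h=60.5@107.1 z=[32.5 34.  35.2]
```

View pics/b_wrist.png

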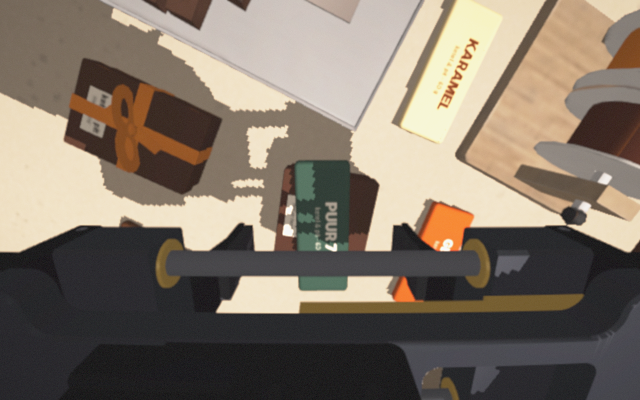

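The wrist view shows the bar centred between the fingers at (323,225), its top at 43 mm and the flat box's top at 34 mm. I'll lower to z = 37 mm and grip.

>>> step_arm(motion=[[0, 0, -1, 0], [0, 0, -0.9, 0], [0, 0, 0, 0], [0, 0, 0, 0]])

```text
time: 6.2
ee_pos: [0.6323, 0.1502, 0.0348]
tool_rot: [-0.001, 0.528, 0.85, -0.001]
contact_force: [0.1, 0.2, -0.6]
finger_gap: 1.003
gripper_force: 0.0
```

>>> step_arm(motion=[[0, 0, 0, 0], [0, 0, 0, 0], [0, 0, 0, 0], [0, 0, 0, 0], [0, 0, 0, 0]], hand=1, newtons=25)

```text
time: 6.62
ee_pos: [0.6331, 0.1503, 0.0359]
tool_rot: [0.0, 0.528, 0.85, 0.0]
contact_force: [0.6, 0.0, -0.3]
finger_gap: 0.705
gripper_force: 0.0
```

>>> step_arm(motion=[[0, 0, 0, 0], [0, 0, 0, 0], [0, 0, 0, 0], [0, 0, 0, 0], [0, 0, 0, 0]])

```text
time: 7.03
ee_pos: [0.633, 0.1503, 0.0358]
tool_rot: [0.0, 0.528, 0.85, 0.0]
contact_force: [0.0, 0.6, 0.2]
finger_gap: 0.405
gripper_force: 25.0
```

>>> step_arm(motion=[[0, 0, 1, 0], [0, 0, 3, 0], [0, 0, 4, 0], [0, 0, 4, 0], [-1, -1, 4, 0]])

```text
time: 7.45
ee_pos: [0.6235, 0.1423, 0.1974]
tool_rot: [0.0, 0.527, 0.85, 0.0]
contact_force: [0.6, 0.9, 0.2]
finger_gap: 0.405
gripper_force: 25.0
```

>>> step_arm(motion=[[-1, -2.5, 0, 4], [-1, -2.5, 0, 4], [-1, -2.5, 0, 4], [-1, -2.5, 0, 4], [-1, -2.5, 0, 4]])

```text
time: 7.87
ee_pos: [0.5725, 0.0142, 0.1959]
tool_rot: [0.0, 0.371, 0.929, 0.0]
contact_force: [0.5, 0.0, 0.5]
finger_gap: 0.408
gripper_force: 25.0
```

>>> step_arm(motion=[[-1, -2.6, 0, 4], [-1, -2.6, 0, 4], [-1, -2.6, 0, 4], [-1, -2.6, 0, 4], [-1, -2.6, 0, 4]])

```text
time: 8.28
ee_pos: [0.5224, -0.1159, 0.1958]
tool_rot: [0.0, 0.204, 0.979, 0.0]
contact_force: [0.2, -0.1, -0.2]
finger_gap: 0.412
gripper_force: 25.0
```

>>> step_arm(motion=[[0, -2.5, 0, 4], [0, -2.5, 0, 4], [0, -2.5, 0, 4], [0, -2.5, 0, 4], [0, -2.5, 0, 3.6]])

```text
time: 8.7
ee_pos: [0.5229, -0.2408, 0.1959]
tool_rot: [0.0, 0.034, 0.999, 0.0]
contact_force: [0.1, 0.5, -0.8]
finger_gap: 0.411
gripper_force: 25.0
```

>>> step_arm(motion=[[0, -1.5, -2, 0], [0, 0, -3, 0], [0, 0, -2, 0], [0, 0, 0, 0], [0, 0, 0, 0]])

```text
time: 9.12
ee_pos: [0.5226, -0.2544, 0.1252]
tool_rot: [-0.001, 0.036, 0.999, 0.0]
contact_force: [-0.4, 0.3, 0.4]
finger_gap: 0.411
gripper_force: 25.0
```

```bash
python3 - <<'E'
from h import *
look("c",["green_bar","mat_cream","mat_mid_right","mat_mid_left","board","stamp"],cams=("wrist","top"))
E
```

```text
t 9.12 tcp mm [ 522.6 -254.4  125.2] toolY 85.9 gap mm 35.7 F [-0.4  0.3  0.4] j [-0.16  0.3   0.64  1.78 -0.2   1.12  2.05]
wrist green_bar 0.64 6001 c=(520.4,-253.8) w=34.4@85.8 h=87.2@175.8 z=[131.9 133.2 134.3]
wrist mat_mid_left 0.84 5435 c=(525.4,-72.4) w=87.4@85.6 h=71.5@175.6 z=[10.8 12.2 13.5]
wrist board 0.61 5683 c=(521.6,-121.2) w=376.3@85.7 h=89.8@175.7 z=[ 8.7 10.1 11.5]
wrist stamp 0.62 5557 c=(518.5,-168.0) w=86.3@86.0 h=70.7@176.0 z=[11.  12.3 13.6]
top green_bar 0.46 55 c=(486.3,-253.7) w=10.7@1.1 h=29.0@91.1 z=[132.1 134.5 136.7]
top mat_cream 0.61 75 c=(507.4,-235.8) w=59.4@14.7 h=33.4@104.7 z=[ 9.9 12.6 14.9]
top mat_mid_right 0.82 692 c=(518.1,-167.6) w=79.5@85.4 h=66.8@175.4 z=[ 9.6 12.6 15.5]
top mat_mid_left 0.75 907 c=(525.2,-73.1) w=84.8@86.9 h=67.9@176.9 z=[ 9.5 12.5 15.3]
top board 0.63 594 c=(520.3,-121.6) w=373.9@86.0 h=88.8@176.0 z=[ 7.4 10.4 13.4]
top stamp 0.66 127 c=(614.7,-124.5) w=20.6@1.4 h=32.9@91.4 z=[10.2 45.4 59. ]
```

>>> step_arm(motion=[[-0.6, -0.5, -2, 0], [-0.6, -0.6, -3, 0], [0, 0, -3, 0], [0, 0, -1, 0], [0, 0, 0, 0]])

```text
time: 10.23
ee_pos: [0.5094, -0.2646, 0.0327]
tool_rot: [-0.002, 0.036, 0.999, 0.001]
contact_force: [0.2, 0.1, -0.5]
finger_gap: 0.41
gripper_force: 25.0
```

>>> step_arm(motion=[[0, 0, 0, 0], [0, 0, 0, 0]])

```text
time: 10.4
ee_pos: [0.5124, -0.266, 0.0367]
tool_rot: [0.001, 0.036, 0.999, -0.0]
contact_force: [-0.0, -0.5, 0.3]
finger_gap: 0.409
gripper_force: 25.0
```

>>> step_arm(motion=[[0, 0, -0.8, 0], [0, 0, -0.7, 0], [0, 0, -0.2, 0], [0, 0, 0, 0], [0, 0, 0, 0]])

```text
time: 10.82
ee_pos: [0.5111, -0.2655, 0.018]
tool_rot: [-0.0, 0.036, 0.999, 0.0]
contact_force: [0.8, -0.3, -0.8]
finger_gap: 0.408
gripper_force: 25.0
```

>>> step_arm(motion=[[0, 0, 0, 0], [0, 0, 0, 0]])

```text
time: 10.98
ee_pos: [0.5113, -0.2656, 0.0183]
tool_rot: [0.0, 0.036, 0.999, -0.0]
contact_force: [-0.3, 0.7, -0.5]
finger_gap: 0.413
gripper_force: 25.0
```

Lower 3.5 mm more, release, then rise.

>>> step_arm(motion=[[0, 0, -0.2, 0], [0, 0, -0.15, 0], [0, 0, 0, 0]])

```text
time: 11.23
ee_pos: [0.511, -0.2654, 0.0142]
tool_rot: [-0.0, 0.036, 0.999, 0.0]
contact_force: [-0.1, 0.3, -1.0]
finger_gap: 0.409
gripper_force: 25.0
```

>>> step_arm(motion=[[0, 0, 0, 0], [0, 0, 0, 0], [0, 0, 0, 0], [0, 0, 0, 0], [0, 0, 0, 0]], hand=0)

```text
time: 11.65
ee_pos: [0.5112, -0.2656, 0.0146]
tool_rot: [0.0, 0.036, 0.999, -0.0]
contact_force: [-0.1, -0.3, 0.2]
finger_gap: 0.701
gripper_force: 0.0
```

>>> step_arm(motion=[[0, 0, 2, 0], [0, 0, 4, 0], [0, 0, 4, 0], [0, 0, 4, 0], [0, 0, 4, 0]])

```text
time: 12.07
ee_pos: [0.5107, -0.2656, 0.1965]
tool_rot: [-0.0, 0.036, 0.999, -0.0]
contact_force: [0.6, -0.5, 0.1]
finger_gap: 0.988
gripper_force: 0.0
```

```bash
python3 - <<'E'
from h import *
look("d",["green_bar","mat_cream","stamp"],cams=("wrist","top"))
E
```

```text
t 12.07 tcp mm [ 510.7 -265.6  196.5] toolY 85.9 gap mm 85.9 F [ 0.6 -0.5  0.1] j [-0.18  0.22  0.68  1.71 -0.15  1.25  2.03]
wrist green_bar 0.73 1976 c=(515.8,-267.1) w=34.4@85.1 h=91.8@175.1 z=[27.3 28.8 30.3]
wrist mat_cream 0.68 1903 c=(515.7,-266.0) w=85.3@85.9 h=67.7@175.9 z=[18.1 19.5 20.9]
top mat_cream 0.64 516 c=(521.0,-123.0) w=371.2@85.7 h=86.8@175.7 z=[ 7.4 10.4 13.3]
top stamp 0.7 127 c=(614.8,-124.6) w=20.4@1.3 h=33.0@91.3 z=[10.5 47.2 58.6]
```

View pics/d_wrist.png

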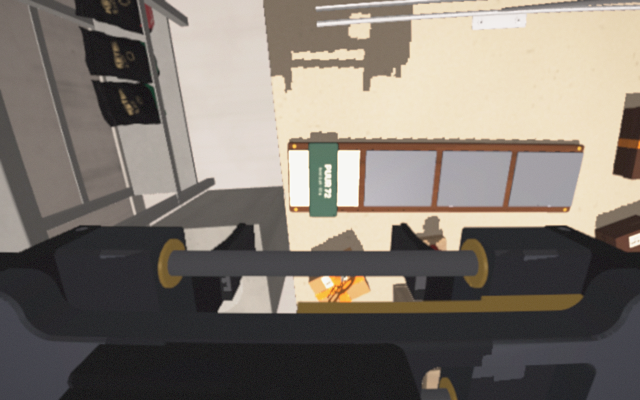

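The bar lies across the cream mat at (323,180), centred and square. Next is the flat box.

>>> step_arm(motion=[[0.8, 3, 0, 1.5], [0.8, 3, 0, 1.5], [0.8, 3, 0, 1.5], [0.8, 3, 0, 1.5], [0.8, 3, 0, 1.5]])

```text
time: 12.88
ee_pos: [0.5507, -0.1141, 0.1934]
tool_rot: [-0.001, -0.03, 1.0, -0.0]
contact_force: [-0.2, -0.8, -0.1]
finger_gap: 1.002
gripper_force: 0.0
```

>>> step_arm(motion=[[0.8, 3, 0, 1.5], [0.8, 3, 0, 1.5], [0.8, 3, 0, 1.5], [0.8, 3, 0, 1.5], [0.8, 3, 0, 1.5]])

```text
time: 13.3
ee_pos: [0.5907, 0.0359, 0.1933]
tool_rot: [-0.001, -0.096, 0.995, -0.0]
contact_force: [0.3, -0.2, -0.5]
finger_gap: 0.999
gripper_force: 0.0
```

>>> step_arm(motion=[[1.1, 3, -1, 1.5], [1.1, 3, -2, 1.5], [1.1, 3, -2, 1.5], [1.0, 3, -2, 1.7], [0, 0, -2, 0]])

```text
time: 13.72
ee_pos: [0.6337, 0.1629, 0.1015]
tool_rot: [-0.001, -0.154, 0.988, 0.001]
contact_force: [-0.7, 1.0, -0.7]
finger_gap: 0.999
gripper_force: 0.0
```

>>> step_arm(motion=[[0, 0, 0, 0], [0, 0, 0, 0], [0, 0, 0, 0]])

```text
time: 13.97
ee_pos: [0.6344, 0.153, 0.105]
tool_rot: [-0.0, -0.148, 0.989, -0.0]
contact_force: [-0.4, 0.0, 0.8]
finger_gap: 0.998
gripper_force: 0.0
```

```bash
python3 - <<'E'
from h import *
look("e",["flat_box"],cams=("wrist","top","scene"),zmin={"flat_box":.028})
E
```

```text
t 13.97 tcp mm [634.4 153.  105. ] toolY 107.0 gap mm 86.9 F [-0.4  0.   0.8] j [-0.59  0.44  0.38  1.61 -0.17  1.13  1.69]
wrist flat_box 0.88 5222 c=(633.7,155.0) w=65.1@17.0 h=64.0@107.0 z=[32.7 34.1 35.3]
top flat_box 0.86 374 c=(627.0,150.9) w=51.7@17.3 h=62.8@107.3 z=[31.4 34.5 37.2]
scene flat_box 0.91 495 c=(633.6,153.9) w=67.1@17.4 h=65.3@107.4 z=[30.4 35.4 37.8]
```

View pics/e_wrist.png

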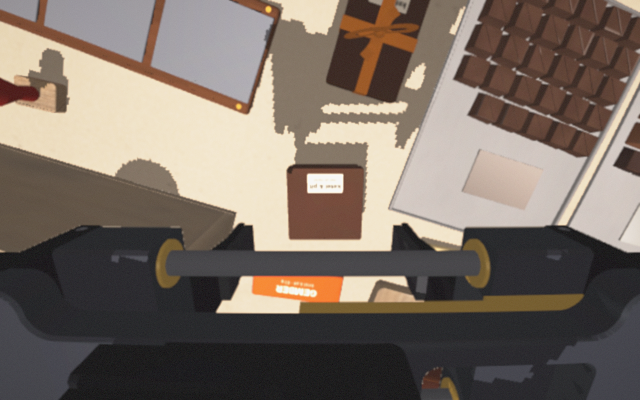

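The flat box is at (325,202), and the chest corner is at lower left. Closing along 107° would put the gripper body into that corner, so I'll grip along 17°.

>>> step_arm(motion=[[0, 0, 3, 0], [0, 0, 0, -6.5], [0, 0, 0, -6.5], [0, 0, 0, -6.5], [0, 0, 0, -6.5]])

```text
time: 14.68
ee_pos: [0.6343, 0.1544, 0.1352]
tool_rot: [0.0, 0.08, 0.997, 0.0]
contact_force: [0.4, 0.7, 0.3]
finger_gap: 1.001
gripper_force: 0.0
```

>>> step_arm(motion=[[0, 0, 0, -6.5], [0, 0, 0, -6.5], [0, 0, 0, -6.5], [0, 0, 0, -6.5], [0, 0, 0, -6.5]])

```text
time: 15.1
ee_pos: [0.6342, 0.1544, 0.135]
tool_rot: [0.0, 0.356, 0.934, 0.0]
contact_force: [0.6, -0.6, -0.5]
finger_gap: 1.002
gripper_force: 0.0
```

>>> step_arm(motion=[[0, 0, 0, -6.5], [0, 0, 0, -6.5], [0, 0, 0, -6.5], [0, 0, 0, -5.5], [0, 0, 0, 0]])

```text
time: 15.52
ee_pos: [0.6342, 0.1546, 0.1349]
tool_rot: [0.0, 0.549, 0.836, 0.0]
contact_force: [1.0, -0.2, 0.5]
finger_gap: 0.998
gripper_force: 0.0
```

```bash
python3 - <<'E'
from h import *
look("f",["flat_box"],cams=("wrist",),zmin={"flat_box":.028})
E
```

```text
t 15.52 tcp mm [634.2 154.6 134.9] toolY 23.4 gap mm 86.8 F [ 1.  -0.2  0.5] j [-0.8   0.46  0.66  1.59 -0.29  1.2   0.33]
wrist flat_box 0.72 4160 c=(633.6,155.7) w=63.7@17.3 h=64.7@107.3 z=[32.  33.4 34.7]
```

>>> step_arm(motion=[[0.1, -0.3, 0, -3.1], [0.1, -0.4, 0, -3.1], [0, 0, -2.5, 0], [0, 0, -3, 0], [0, 0, -1, 0]])

```text
time: 16.03
ee_pos: [0.6342, 0.1473, 0.0661]
tool_rot: [-0.001, 0.591, 0.807, -0.002]
contact_force: [-1.8, -0.2, -1.4]
finger_gap: 0.998
gripper_force: 0.0
```

>>> step_arm(motion=[[0, 0, 0, 0], [0, 0, 0, 0]])

```text
time: 16.2
ee_pos: [0.6362, 0.1473, 0.0699]
tool_rot: [-0.0, 0.591, 0.806, -0.0]
contact_force: [0.9, -0.5, 0.4]
finger_gap: 1.003
gripper_force: 0.0
```

>>> step_arm(motion=[[0, 0, -2, 0], [0, 0, -2, 0], [0, 0, -1.2, 0], [0, 0, -0.6, 0], [0, 0, 0, 0]])

```text
time: 16.62
ee_pos: [0.6359, 0.1475, 0.0113]
tool_rot: [-0.0, 0.592, 0.806, -0.0]
contact_force: [0.1, 0.1, -0.2]
finger_gap: 1.0
gripper_force: 0.0
```

>>> step_arm(motion=[[0, 0, 0, 0], [0, 0, 0, 0], [0, 0, 0, 0], [0, 0, 0, 0], [0, 0, 0, 0]], hand=1, newtons=20)

```text
time: 17.03
ee_pos: [0.6366, 0.1476, 0.0123]
tool_rot: [0.0, 0.592, 0.806, 0.0]
contact_force: [0.1, 0.7, 3.5]
finger_gap: 0.757
gripper_force: 20.0
```

>>> step_arm(motion=[[0, 0, 0, 0], [0, 0, 0, 0], [0, 0, 0, 0]])

```text
time: 17.28
ee_pos: [0.6366, 0.1476, 0.0123]
tool_rot: [0.0, 0.592, 0.806, 0.0]
contact_force: [-2.1, -0.8, 6.5]
finger_gap: 0.756
gripper_force: 20.0
```

>>> step_arm(motion=[[0, 0, 1, 0], [0, 0, 3.5, 0], [0, 0, 4, 0], [0, 0, 4, 0], [0, 0, 4, 0]])

```text
time: 17.7
ee_pos: [0.6356, 0.147, 0.1787]
tool_rot: [-0.0, 0.592, 0.806, -0.0]
contact_force: [0.7, 0.6, -1.1]
finger_gap: 0.759
gripper_force: 20.0
```

>>> step_arm(motion=[[-0.8, -2.3, 0, 5], [-0.8, -2.3, 0, 5], [-0.8, -2.3, 0, 5], [-0.8, -2.3, 0, 5], [-0.8, -2.3, 0, 5]])

```text
time: 18.12
ee_pos: [0.5955, 0.0313, 0.177]
tool_rot: [0.0, 0.401, 0.916, 0.0]
contact_force: [0.2, -0.2, -1.7]
finger_gap: 0.757
gripper_force: 20.0
```

>>> step_arm(motion=[[-0.8, -2.3, 0, 5], [-0.8, -2.3, 0, 5], [-0.8, -2.3, 0, 5], [-0.8, -2.3, 0, 5], [-0.8, -2.3, 0, 5]])

```text
time: 18.53
ee_pos: [0.5554, -0.0838, 0.177]
tool_rot: [0.0, 0.194, 0.981, 0.0]
contact_force: [0.1, -0.1, -1.8]
finger_gap: 0.756
gripper_force: 20.0
```

>>> step_arm(motion=[[-0.8, -2.2, 0, 5], [-0.8, -2.2, 0, 5], [-0.7, -2.2, 0, 5], [-0.7, -2.2, 0, 3.5], [0, 0, 0, 0]])

```text
time: 18.95
ee_pos: [0.5239, -0.1761, 0.1773]
tool_rot: [0.0, 0.037, 0.999, -0.001]
contact_force: [-0.7, -1.2, -0.7]
finger_gap: 0.756
gripper_force: 20.0
```

>>> step_arm(motion=[[0, 0, -2, 0], [0, 0, -3, 0], [0, 0, -2, 0], [0, 0, 0, 0], [0, 0, 0, 0]])

```text
time: 19.37
ee_pos: [0.5255, -0.1704, 0.1064]
tool_rot: [-0.001, 0.036, 0.999, -0.0]
contact_force: [0.8, 0.2, 0.4]
finger_gap: 0.755
gripper_force: 20.0
```

```bash
python3 - <<'E'
from h import *
look("g",["flat_box","mat_mid_right","mat_mid_left","board","green_bar"],cams=("wrist",))
E
```

```text
t 19.37 tcp mm [ 525.5 -170.4  106.4] toolY 85.9 gap mm 65.6 F [0.8 0.2 0.4] j [-0.35  0.27  0.67  1.87 -0.19  1.07  1.9 ]
wrist flat_box 0.92 10286 c=(518.6,-169.5) w=64.7@85.8 h=65.9@175.8 z=[116.9 128.6 129.8]
wrist mat_mid_right 0.77 1807 c=(493.6,-165.7) w=86.8@85.1 h=19.0@175.1 z=[11.1 12.4 13.7]
wrist mat_mid_left 0.67 6006 c=(526.3,-72.5) w=86.8@86.1 h=71.5@176.1 z=[11.1 12.3 13.6]
wrist board 0.61 4526 c=(521.6,-119.5) w=376.1@85.8 h=90.1@175.8 z=[ 8.4 10.1 11.5]
wrist green_bar 0.58 3540 c=(512.5,-264.2) w=34.6@85.7 h=92.8@175.7 z=[19.9 21.8 23.1]
```

View pics/g_wrist.png

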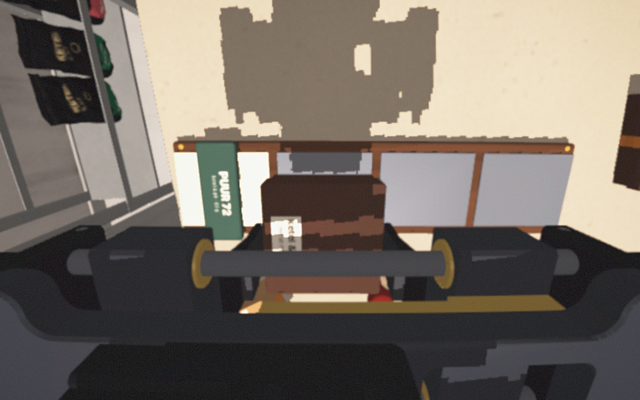

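The flat box is held over the mid-right mat at (323,235), level and square, and the bar lies on the cream mat at (220,190).

>>> step_arm(motion=[[0, 0.1, -2.5, 0], [0, 0, -2.5, 0], [0, 0, -1.5, 0], [0, 0, 0, 0], [0, 0, 0, 0]])

```text
time: 20.08
ee_pos: [0.526, -0.1696, 0.0418]
tool_rot: [-0.0, 0.036, 0.999, -0.0]
contact_force: [0.2, -0.6, -0.9]
finger_gap: 0.759
gripper_force: 20.0
```

>>> step_arm(motion=[[0, 0, 0, 0], [0, 0, 0, 0]])

```text
time: 20.25
ee_pos: [0.5272, -0.1698, 0.043]
tool_rot: [0.001, 0.036, 0.999, -0.0]
contact_force: [-0.8, 0.4, -1.4]
finger_gap: 0.758
gripper_force: 20.0
```

>>> step_arm(motion=[[-0.05, 0, -0.7, 0], [0, 0, -0.7, 0], [0, 0, -0.3, 0], [0, 0, 0, 0], [0, 0, 0, 0]])

```text
time: 20.67
ee_pos: [0.5254, -0.1695, 0.0242]
tool_rot: [-0.0, 0.036, 0.999, -0.0]
contact_force: [0.4, 0.2, -1.9]
finger_gap: 0.755
gripper_force: 20.0
```

>>> step_arm(motion=[[0, 0, -0.1, 0], [0, 0, 0, 0]])

```text
time: 20.83
ee_pos: [0.5256, -0.1696, 0.0238]
tool_rot: [-0.0, 0.036, 0.999, 0.0]
contact_force: [-2.8, -0.2, 5.9]
finger_gap: 0.757
gripper_force: 20.0
```

>>> step_arm(motion=[[0, 0, 0, 0], [0, 0, 0, 0], [0, 0, 0, 0], [0, 0, 0, 0]], hand=0)

```text
time: 21.17
ee_pos: [0.5257, -0.1695, 0.0235]
tool_rot: [-0.0, 0.036, 0.999, -0.0]
contact_force: [-0.1, -1.0, 0.3]
finger_gap: 0.958
gripper_force: 0.0
```

>>> step_arm(motion=[[0, 0, 1.5, 0], [0, 0, 3, 0], [0, 0, 4, 0], [0, 0, 4, 0], [0, 0, 3, 0]])

```text
time: 21.58
ee_pos: [0.526, -0.1701, 0.1816]
tool_rot: [0.001, 0.036, 0.999, -0.0]
contact_force: [0.7, 0.1, 0.6]
finger_gap: 0.997
gripper_force: 0.0
```

>>> step_arm(motion=[[-0.3, 4, 0, 0.6], [-0.4, 4, 0, 0.6], [-0.4, 4, 0, 0.6], [-0.4, 4, 0, 0.6], [-0.4, 4, 0, 0.6]])

```text
time: 22.0
ee_pos: [0.5061, 0.0322, 0.1788]
tool_rot: [0.0, 0.009, 1.0, 0.0]
contact_force: [1.9, 0.9, 0.6]
finger_gap: 1.0
gripper_force: 0.0
```

>>> step_arm(motion=[[-0.4, 4, 0, 0.6], [-0.4, 4, 0, 0.6], [-0.4, 3, -2, 0.6], [-0.4, 1.3, -3, 0], [0, 0, -2, 0]])

```text
time: 22.42
ee_pos: [0.489, 0.1578, 0.1067]
tool_rot: [-0.0, -0.009, 1.0, 0.0]
contact_force: [-1.0, -1.6, -0.7]
finger_gap: 1.0
gripper_force: 0.0
```

>>> step_arm(motion=[[0, 0, 0, 0], [0, 0, 0, 0], [0, 0, 0, 0]])

```text
time: 22.67
ee_pos: [0.4916, 0.1529, 0.1098]
tool_rot: [0.001, -0.006, 1.0, 0.0]
contact_force: [0.2, -0.1, 0.1]
finger_gap: 1.001
gripper_force: 0.0
```

```bash
python3 - <<'E'
from h import *
look("i",["oblong_box"],cams=("wrist","scene"),zmin={"oblong_box":.02})
look("i",["flat_box","green_bar","board"],cams=("top",))
E
```

```text
t 22.67 tcp mm [491.6 152.9 109.8] toolY 90.6 gap mm 87.1 F [ 0.2 -0.1  0.1] j [-0.78  0.15  0.42  1.95 -0.07  1.05  1.26]
wrist oblong_box 0.95 5961 c=(490.5,154.9) w=89.3@0.2 h=58.5@90.2 z=[26.5 27.9 38.1]
scene oblong_box 0.9 632 c=(489.6,151.9) w=85.4@0.5 h=58.0@90.5 z=[23.  30.  40.9]
t 22.87 tcp mm [491.6 153.3 109.8] toolY 90.7 gap mm 86.9 F [0.3 1.4 0.3] j [-0.78  0.15  0.42  1.95 -0.07  1.05  1.26]
top flat_box 0.63 672 c=(517.4,-168.2) w=63.3@87.0 h=61.3@177.0 z=[43.5 46.6 49.3]
top green_bar 0.89 414 c=(513.8,-265.9) w=31.8@85.5 h=84.9@175.5 z=[19.3 22.1 25. ]
top board 0.56 589 c=(521.3,-122.3) w=371.8@86.3 h=88.5@176.3 z=[ 7.6 10.6 13.6]
```

View pics/i_wrist.png

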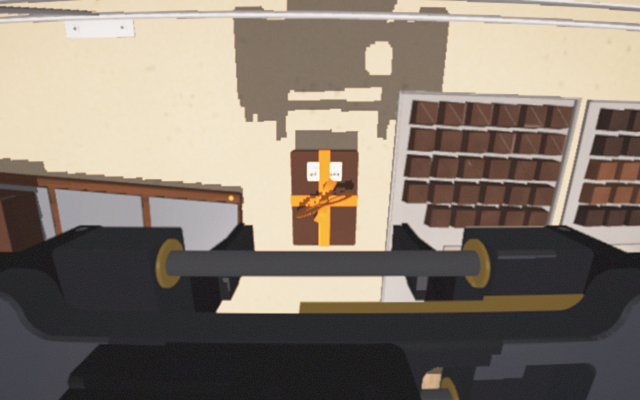

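The oblong box is at (323,198) between the fingers, with the tray edge at column 390. I'll close the fingers slightly before descending.

>>> step_arm(motion=[[0, 0.1, -2, 0], [0, 0, -2.5, 0], [0, 0, -1.5, 0], [0, 0, 0, 0], [0, 0, 0, 0]], hand=0.1)

```text
time: 23.48
ee_pos: [0.4903, 0.1542, 0.0484]
tool_rot: [-0.001, -0.006, 1.0, -0.0]
contact_force: [0.3, -0.1, -0.3]
finger_gap: 0.902
gripper_force: 0.0
```

>>> step_arm(motion=[[0, 0, 0, 0], [0, 0, 0, 0]])

```text
time: 23.65
ee_pos: [0.4916, 0.1548, 0.0499]
tool_rot: [0.001, -0.006, 1.0, 0.0]
contact_force: [-0.6, 0.5, 0.2]
finger_gap: 0.901
gripper_force: 0.0
```

>>> step_arm(motion=[[0, 0, -2, 0], [0, 0, -1.5, 0], [0, 0, -0.7, 0], [0, 0, 0, 0], [0, 0, 0, 0]])

```text
time: 24.07
ee_pos: [0.491, 0.1545, 0.0072]
tool_rot: [0.0, -0.006, 1.0, 0.0]
contact_force: [-0.2, 0.5, -0.2]
finger_gap: 0.907
gripper_force: 0.0
```

>>> step_arm(motion=[[0, 0, 0, 0], [0, 0, 0, 0], [0, 0, 0, 0], [0, 0, 0, 0], [0, 0, 0, 0]], hand=1, newtons=20)

```text
time: 24.48
ee_pos: [0.491, 0.1546, 0.0071]
tool_rot: [0.0, -0.006, 1.0, 0.0]
contact_force: [-1.5, -0.3, 4.9]
finger_gap: 0.686
gripper_force: 20.0
```

>>> step_arm(motion=[[0, 0, 0, 0], [0, 0, 0, 0], [0, 0, 0, 0]])

```text
time: 24.73
ee_pos: [0.491, 0.1546, 0.0071]
tool_rot: [0.0, -0.006, 1.0, 0.0]
contact_force: [-1.2, -0.3, 6.2]
finger_gap: 0.692
gripper_force: 20.0
```

>>> step_arm(motion=[[0, 0, 1, 0], [0, 0, 3, 0], [0, 0, 4, 0], [0, 0, 4, 0], [0, 0, 1, 0]])

```text
time: 25.15
ee_pos: [0.4933, 0.1551, 0.1429]
tool_rot: [0.003, -0.006, 1.0, 0.002]
contact_force: [2.0, 0.1, -0.7]
finger_gap: 0.689
gripper_force: 20.0
```

>>> step_arm(motion=[[0.5, -3, 0, -0.7], [0.5, -3, 0, -0.7], [0.5, -3, 0, -0.7], [0.5, -3, 0, -0.7], [0.5, -3, 0, -0.7]])

```text
time: 25.57
ee_pos: [0.5155, 0.0031, 0.1369]
tool_rot: [0.0, 0.025, 1.0, 0.0]
contact_force: [0.9, 0.1, -2.2]
finger_gap: 0.689
gripper_force: 20.0
```

>>> step_arm(motion=[[0.5, -3, 0, -0.7], [0.4, -3, 0, -0.7], [0, -1.5, 0, 0], [0, -0.3, 0, 0], [0, 0, 0, 0]])

```text
time: 25.98
ee_pos: [0.5243, -0.0747, 0.1366]
tool_rot: [-0.0, 0.038, 0.999, -0.0]
contact_force: [-0.4, -0.1, -1.9]
finger_gap: 0.69
gripper_force: 20.0
```

>>> step_arm(motion=[[0, 0, -2, 0], [0, 0, -1.5, 0], [0, 0, 0, 0], [0, 0, 0, 0], [0, 0, 0, 0]])

```text
time: 26.4
ee_pos: [0.5251, -0.0727, 0.1023]
tool_rot: [0.0, 0.036, 0.999, 0.0]
contact_force: [0.5, -1.3, -1.4]
finger_gap: 0.69
gripper_force: 20.0
```

```bash
python3 - <<'E'
from h import *
look("k",["flat_box","oblong_box","mat_mid_left","mat_far_end","board","green_bar"],cams=("wrist",),zmin={"flat_box":.035})
E
```

```text
t 26.4 tcp mm [525.1 -72.7 102.3] toolY 85.9 gap mm 60.0 F [ 0.5 -1.3 -1.4] j [-0.49  0.21  0.61  1.93 -0.14  1.05  1.68]
wrist oblong_box 0.86 11167 c=(517.6,-71.6) w=59.3@86.0 h=77.2@176.0 z=[119.3 122.9 127.6]
wrist mat_mid_left 0.96 448 c=(491.9,-69.8) w=85.1@85.3 h=5.4@175.3 z=[10.2 11.6 12.6]
wrist mat_far_end 0.64 5711 c=(532.2,23.6) w=86.3@85.6 h=70.2@175.6 z=[10.3 11.5 12.7]
wrist board 0.7 3684 c=(520.7,-119.2) w=374.0@85.6 h=89.8@175.6 z=[ 7.7  9.4 10.7]
wrist green_bar 0.75 3204 c=(509.0,-263.9) w=36.5@85.3 h=88.3@175.3 z=[17.  20.8 22.2]
```

View pics/k_wrist.png

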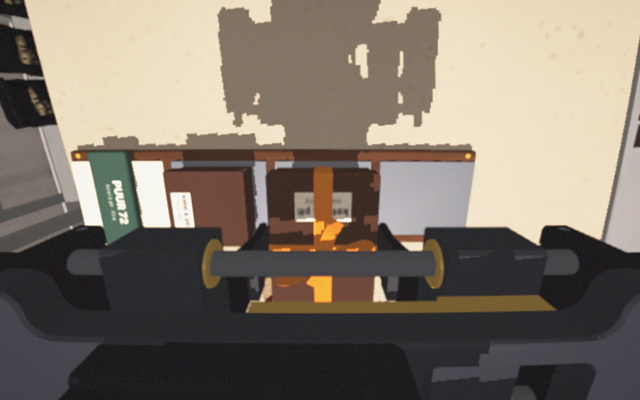

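The oblong is over the mid-left mat at (323,230), level and square, with the flat box placed at (210,205).

>>> step_arm(motion=[[0, 0, -2.5, 0], [0, 0, -2.5, 0], [0, 0, -1, 0], [0, 0, 0, 0], [0, 0, 0, 0]])

```text
time: 27.17
ee_pos: [0.5245, -0.0738, 0.0417]
tool_rot: [-0.0, 0.037, 0.999, -0.0]
contact_force: [0.6, -0.1, -0.4]
finger_gap: 0.686
gripper_force: 20.0
```

>>> step_arm(motion=[[0, 0, 0, 0], [0, 0, 0, 0]])

```text
time: 27.33
ee_pos: [0.5256, -0.0737, 0.0429]
tool_rot: [0.001, 0.037, 0.999, 0.0]
contact_force: [0.8, -0.4, -1.2]
finger_gap: 0.688
gripper_force: 20.0
```

>>> step_arm(motion=[[0, 0.05, -1, 0], [0, 0, -0.8, 0], [0, 0, -0.4, 0], [0, 0, 0, 0], [0, 0, 0, 0]])

```text
time: 27.75
ee_pos: [0.5243, -0.0731, 0.019]
tool_rot: [-0.0, 0.037, 0.999, -0.0]
contact_force: [0.1, -0.1, -0.8]
finger_gap: 0.691
gripper_force: 20.0
```

>>> step_arm(motion=[[0, 0, -0.15, 0], [0, 0, 0, 0]])

```text
time: 27.92
ee_pos: [0.5246, -0.0731, 0.0183]
tool_rot: [-0.0, 0.037, 0.999, 0.0]
contact_force: [-2.8, 0.2, 6.6]
finger_gap: 0.688
gripper_force: 20.0
```

>>> step_arm(motion=[[0, 0, 0, 0], [0, 0, 0, 0], [0, 0, 0, 0]], hand=0.15)

```text
time: 28.17
ee_pos: [0.5247, -0.073, 0.018]
tool_rot: [0.0, 0.036, 0.999, -0.0]
contact_force: [-0.2, 0.1, -0.4]
finger_gap: 0.812
gripper_force: 0.0
```

>>> step_arm(motion=[[0, 0, 1.5, 0], [0, 0, 3, 0], [0, 0, 4, 0], [0, 0, 4, 0], [0, 0, 4, 0]])

```text
time: 28.58
ee_pos: [0.5241, -0.0733, 0.1847]
tool_rot: [-0.0, 0.037, 0.999, -0.0]
contact_force: [1.3, 0.4, -0.6]
finger_gap: 0.852
gripper_force: 0.0
```

>>> step_arm(motion=[[1, -1.5, 0, -5], [1, -1.5, 0, -5], [1, -1.5, 0, -5], [1, -1.5, 0, -5], [1, -1.5, 0, -5]], hand=0)

```text
time: 29.0
ee_pos: [0.5751, -0.1486, 0.1831]
tool_rot: [0.0, 0.254, 0.967, 0.0]
contact_force: [0.7, -0.8, 0.3]
finger_gap: 0.994
gripper_force: 0.0
```

>>> step_arm(motion=[[1, -1.5, 0, -5], [1, -1.5, 0, -5], [1, -1.5, 0, -5], [1, -1.5, 0, -5], [1, -1.5, 0, -5]])

```text
time: 29.42
ee_pos: [0.6252, -0.2235, 0.1827]
tool_rot: [-0.0, 0.457, 0.889, -0.0]
contact_force: [0.7, 0.5, -0.3]
finger_gap: 1.002
gripper_force: 0.0
```

>>> step_arm(motion=[[1, -1.5, 0, -5], [1, -1.5, 0, -5], [0.5, -1.3, 0, -1], [0, 0, 0, 0], [0, 0, 0, 0]])

```text
time: 29.83
ee_pos: [0.6492, -0.2667, 0.1825]
tool_rot: [-0.0, 0.539, 0.842, -0.0]
contact_force: [-1.1, 0.1, 0.5]
finger_gap: 0.996
gripper_force: 0.0
```

```bash
python3 - <<'E'
from h import *
look("l",["tall_box"],cams=("wrist",),zmin={"tall_box":.03})
look("l",["oblong_box","flat_box","stamp"],cams=("top",),zmin={"oblong_box":.03,"flat_box":.03})
E
```

```text
t 29.83 tcp mm [ 649.2 -266.7  182.5] toolY 24.8 gap mm 86.6 F [-1.1  0.1  0.5] j [-0.22  0.57  0.82  1.4  -0.42  1.35  1.05]
t 29.93 tcp mm [ 649.5 -265.1  182.8] toolY 24.9 gap mm 87.4 F [-0.4 -0.5 -0.4] j [-0.22  0.57  0.82  1.4  -0.42  1.35  1.05]
top oblong_box 0.94 789 c=(523.6,-73.8) w=54.7@85.4 h=84.8@175.4 z=[37.6 40.9 45.3]
top flat_box 0.87 499 c=(518.0,-167.8) w=61.0@85.1 h=61.5@175.1 z=[43.7 46.5 49.3]
top stamp 0.68 119 c=(614.9,-124.5) w=20.0@1.6 h=32.8@91.6 z=[10.5 51.8 59.1]
```

View pics/l_wrist.png

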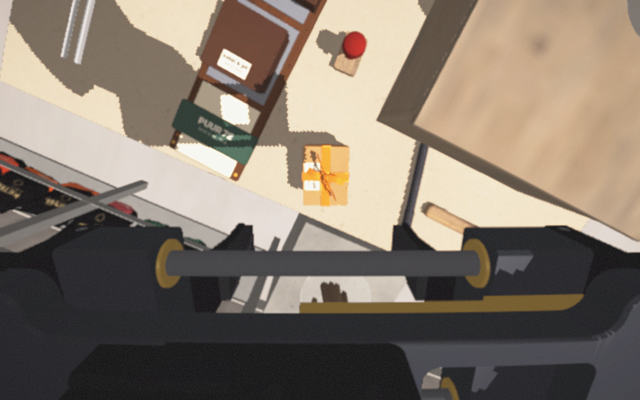

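The tall box is at (326,175), square to the fingers, but the network missed it. I'll measure it from depth instead.

```bash
cat >> h.py <<'E'
def patch(n,c,r,z0,z1):
    state();p,d=bot.get_image(n);P=cloud(n,d).reshape(-1,3);P=P[~np.isnan(P[:,0])]
    P=P[(np.hypot(P[:,0]-c[0],P[:,1]-c[1])<r)&(P[:,2]>z0)&(P[:,2]<z1)];print(n,len(P),rect(P))
E
python3 - <<'E'
from h import *
patch("wrist",(.645,-.255),.06,.035,.055)
patch("wrist",(.645,-.255),.06,.035,.08)
E
```

```text
t 30.13 tcp mm [ 649.8 -265.   183.3] toolY 24.9 gap mm 86.7 F [0.2 0.6 0.7] j [-0.22  0.57  0.82  1.4  -0.42  1.35  1.05]
wrist 2665 c=(646.6,-253.5) w=51.0@24.4 h=66.5@114.4 z=[43.1 44.7 48.9]
t 30.18 tcp mm [ 649.8 -265.2  183.3] toolY 24.9 gap mm 86.9 F [-0.  -0.4 -0.7] j [-0.22  0.57  0.82  1.4  -0.42  1.35  1.05]
wrist 2718 c=(646.7,-253.5) w=50.9@24.2 h=66.8@114.2 z=[43.1 44.7 49.9]
```

>>> step_arm(motion=[[0.15, 0.1, -3, 0], [0, 0, -4, 0], [0, 0, -3, 0], [0, 0, -1.5, 0], [0, 0, 0, 0]])

```text
time: 30.65
ee_pos: [0.6492, -0.2637, 0.0644]
tool_rot: [-0.003, 0.539, 0.843, -0.001]
contact_force: [-0.8, 1.3, -0.2]
finger_gap: 1.001
gripper_force: 0.0
```

>>> step_arm(motion=[[0, 0, 0, 0], [0, 0, 0, 0]])

```text
time: 30.82
ee_pos: [0.6523, -0.2659, 0.0704]
tool_rot: [0.001, 0.539, 0.843, 0.0]
contact_force: [-0.2, 0.3, 0.1]
finger_gap: 1.001
gripper_force: 0.0
```

>>> step_arm(motion=[[0, 0.1, -2, 0], [0, 0, -2, 0], [0, 0, -1.3, 0], [0, 0, 0, 0], [0, 0, 0, 0]])

```text
time: 31.23
ee_pos: [0.6515, -0.2643, 0.0159]
tool_rot: [0.0, 0.539, 0.843, -0.0]
contact_force: [-0.3, 0.4, 1.4]
finger_gap: 1.002
gripper_force: 0.0
```

>>> step_arm(motion=[[0, 0, 0, 0], [0, 0, 0, 0], [0, 0, 0, 0], [0, 0, 0, 0], [0, 0, 0, 0]], hand=1, newtons=20)

```text
time: 31.65
ee_pos: [0.6514, -0.2641, 0.0155]
tool_rot: [0.0, 0.539, 0.843, 0.0]
contact_force: [-0.2, 0.2, -0.6]
finger_gap: 0.704
gripper_force: 0.0
```

>>> step_arm(motion=[[0, 0, 0, 0], [0, 0, 0, 0], [0, 0, 0, 0], [0, 0, 0, 0]])

```text
time: 31.98
ee_pos: [0.6512, -0.264, 0.0152]
tool_rot: [0.0, 0.539, 0.843, 0.0]
contact_force: [-0.4, 0.3, 1.4]
finger_gap: 0.571
gripper_force: 20.0
```

>>> step_arm(motion=[[0, 0, 1, 0], [0, 0, 3, 0], [0, 0, 4, 0], [0, 0, 4, 0], [0, 0, 4, 0]])

```text
time: 32.4
ee_pos: [0.6506, -0.2641, 0.1773]
tool_rot: [-0.0, 0.539, 0.842, -0.0]
contact_force: [0.4, 0.1, -0.6]
finger_gap: 0.573
gripper_force: 20.0
```

>>> step_arm(motion=[[-1, 2.2, 0.5, 4.7], [-1, 2.2, 0.5, 4.7], [-1, 2.2, 0, 4.7], [-1, 2.2, 0, 4.7], [-1, 2.2, 0, 4.7]])

```text
time: 32.82
ee_pos: [0.6005, -0.1532, 0.1857]
tool_rot: [0.0, 0.354, 0.935, 0.0]
contact_force: [0.3, 1.1, -1.1]
finger_gap: 0.572
gripper_force: 20.0
```

>>> step_arm(motion=[[-1, 2.2, 0, 4.7], [-1, 2.2, 0, 4.7], [-1, 2.2, 0, 4.7], [-1, 2.2, 0, 4.7], [-1, 2.2, 0, 4.7]])

```text
time: 33.23
ee_pos: [0.5504, -0.0434, 0.1857]
tool_rot: [0.0, 0.156, 0.988, 0.0]
contact_force: [-0.5, 0.9, 0.0]
finger_gap: 0.572
gripper_force: 20.0
```

>>> step_arm(motion=[[-0.8, 2.2, 0, 4.7], [0, 2.2, 0, 4.7], [0, 2.2, 0, 4.6], [0, 0, 0, 0], [0, 0, 0, 0]])

```text
time: 33.65
ee_pos: [0.543, 0.023, 0.1855]
tool_rot: [0.0, 0.036, 0.999, 0.0]
contact_force: [-0.4, -0.4, -0.5]
finger_gap: 0.572
gripper_force: 20.0
```

>>> step_arm(motion=[[0, 0, -3, 0], [0, 0, -3, 0], [0, 0, -2, 0], [0, 0, 0, 0], [0, 0, 0, 0]])

```text
time: 34.07
ee_pos: [0.5427, 0.0205, 0.105]
tool_rot: [-0.001, 0.038, 0.999, -0.001]
contact_force: [1.3, -0.8, -0.4]
finger_gap: 0.569
gripper_force: 20.0
```

```bash
python3 - <<'E'
from h import *
look("m",["tall_box","mat_far_end","board","oblong_box","green_bar"],cams=("wrist",))
E
```

```text
t 34.07 tcp mm [542.7  20.5 105. ] toolY 85.7 gap mm 49.5 F [ 1.3 -0.8 -0.4] j [-0.64  0.24  0.6   1.89 -0.15  1.06  1.51]
wrist tall_box 0.76 9373 c=(532.4,22.7) w=50.5@85.1 h=66.5@175.1 z=[116.4 135.6 146.1]
wrist mat_far_end 0.62 1719 c=(508.1,26.1) w=86.1@84.0 h=21.9@174.0 z=[11.1 12.4 13.7]
wrist board 0.85 3112 c=(522.1,-117.9) w=375.9@85.8 h=89.7@175.8 z=[ 8.8 10.3 11.7]
wrist oblong_box 0.58 6626 c=(524.0,-71.9) w=61.5@84.9 h=88.6@174.9 z=[30.  40.5 45. ]
wrist green_bar 0.66 3381 c=(512.3,-263.0) w=37.2@86.5 h=92.5@176.5 z=[16.9 21.6 22.9]
```

View pics/m_wrist.png

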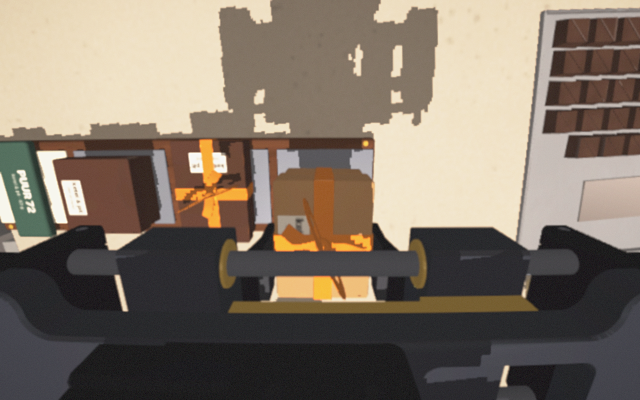

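The tall box is over the far-end mat at (323,230), level and square, with the other three placed at left.

>>> step_arm(motion=[[0, 0.1, -2.5, 0], [0, 0, -2, 0], [0, 0, -1, 0], [0, 0, 0, 0], [0, 0, 0, 0]])

```text
time: 34.78
ee_pos: [0.5432, 0.0228, 0.0504]
tool_rot: [-0.0, 0.037, 0.999, -0.0]
contact_force: [0.6, -0.3, -0.5]
finger_gap: 0.571
gripper_force: 20.0
```

>>> step_arm(motion=[[0, 0, 0, 0], [0, 0, 0, 0]])

```text
time: 34.95
ee_pos: [0.5441, 0.023, 0.0513]
tool_rot: [0.001, 0.037, 0.999, 0.0]
contact_force: [-0.2, -0.6, -0.4]
finger_gap: 0.571
gripper_force: 20.0
```

>>> step_arm(motion=[[0, 0, -1, 0], [0, 0, -0.8, 0], [0, 0, -0.4, 0], [0, 0, 0, 0], [0, 0, 0, 0]])

```text
time: 35.37
ee_pos: [0.5428, 0.0228, 0.0275]
tool_rot: [-0.0, 0.037, 0.999, -0.0]
contact_force: [0.4, -0.4, -1.8]
finger_gap: 0.575
gripper_force: 20.0
```

>>> step_arm(motion=[[0, 0, -0.15, 0], [0, 0, 0, 0]])

```text
time: 35.53
ee_pos: [0.5432, 0.0229, 0.0266]
tool_rot: [-0.0, 0.037, 0.999, -0.0]
contact_force: [-0.5, -1.1, 1.7]
finger_gap: 0.571
gripper_force: 20.0
```

>>> step_arm(motion=[[0, 0, 0, 0], [0, 0, 0, 0], [0, 0, 0, 0], [0, 0, 0, 0], [0, 0, 0, 0]], hand=0.15)

```text
time: 35.95
ee_pos: [0.5432, 0.023, 0.0265]
tool_rot: [0.0, 0.036, 0.999, -0.0]
contact_force: [-0.5, -0.4, 0.7]
finger_gap: 0.824
gripper_force: 0.0
```

>>> step_arm(motion=[[0, 0, 1.5, 0], [0, 0, 3, 0], [0, 0, 4, 0], [0, 0, 4, 0], [0, 0, 4, 0]])

```text
time: 36.37
ee_pos: [0.5427, 0.0226, 0.1933]
tool_rot: [-0.0, 0.037, 0.999, -0.0]
contact_force: [0.7, 0.3, 0.7]
finger_gap: 0.847
gripper_force: 0.0
```

>>> step_arm(motion=[[0, 2, 2, 0], [0, 3, 0, 0], [0, 3, 0, 0], [0, 3, 0, 0], [0, 3, 0, 0]])

```text
time: 36.78
ee_pos: [0.543, 0.1644, 0.2118]
tool_rot: [0.0, 0.037, 0.999, 0.0]
contact_force: [0.1, 0.3, -0.0]
finger_gap: 0.851
gripper_force: 0.0
```

>>> step_arm(motion=[[0, 2, 0, 0], [0, 0, 0, 0], [0, 0, 0, 0], [0, 0, 0, 0], [0, 0, 0, 0]])

```text
time: 37.2
ee_pos: [0.5434, 0.1814, 0.2116]
tool_rot: [0.0, 0.038, 0.999, -0.0]
contact_force: [-0.2, 0.1, 0.8]
finger_gap: 0.851
gripper_force: 0.0
```

```bash
python3 - <<'E'
from h import *
look("z",["green_bar","flat_box","oblong_box","tall_box","board","stamp"],cams=("top","scene"))
for c,z0,z1,n in (((.511,-.265),.018,.03,"bar"),((.518,-.169),.035,.06,"flat"),((.525,-.073),.03,.047,"obl"),((.532,.023),.045,.064,"tall")):
    print(n);patch("top",c,.06,z0,z1)
E
```

```text
t 37.2 tcp mm [543.4 181.4 211.6] toolY 85.7 gap mm 74.0 F [-0.2  0.1  0.8] j [-0.85  0.19  0.51  1.7  -0.1   1.28  1.18]
top green_bar 0.71 429 c=(511.2,-265.6) w=32.6@86.7 h=85.2@176.7 z=[19.2 22.  24.9]
top flat_box 0.82 659 c=(517.6,-168.8) w=62.5@85.7 h=60.8@175.7 z=[43.9 46.6 49.5]
top oblong_box 0.79 814 c=(524.4,-73.4) w=55.4@85.3 h=86.3@175.3 z=[37.8 40.7 44.7]
top tall_box 0.77 484 c=(532.0,22.2) w=46.5@84.2 h=60.3@174.2 z=[55.1 57.8 63.8]
top board 0.53 295 c=(531.0,23.7) w=84.9@85.6 h=68.2@175.6 z=[ 9.7 12.2 15.5]
top stamp 0.74 119 c=(614.2,-124.3) w=33.0@89.2 h=20.2@179.2 z=[10.1 43.6 59.1]
scene green_bar 0.81 624 c=(510.1,-266.5) w=30.4@84.8 h=86.8@174.8 z=[20.  22.4 24.8]
scene flat_box 0.88 957 c=(515.7,-169.8) w=65.1@86.6 h=63.9@176.6 z=[32.3 47.1 49.6]
scene oblong_box 0.59 1033 c=(522.0,-73.0) w=61.0@86.3 h=86.7@176.3 z=[23.  41.5 50.2]
scene tall_box 0.98 672 c=(528.9,21.6) w=48.6@86.2 h=62.5@176.2 z=[23.6 58.1 72.9]
scene board 0.69 430 c=(519.9,-121.9) w=375.1@85.7 h=88.0@175.7 z=[ 8.4 11.2 13.5]
scene stamp 0.85 158 c=(612.0,-124.1) w=18.6@11.5 h=33.6@101.5 z=[11.7 16.2 59.3]
bar
t 37.9 tcp mm [543.1 183.  211.5] toolY 85.8 gap mm 74.2 F [ 0.   0.3 -0.5] j [-0.85  0.19  0.51  1.69 -0.1   1.28  1.18]
top 545 c=(512.7,-266.4) w=36.5@85.7 h=92.6@175.7 z=[18.9 21.9 24.7]
flat
t 37.95 tcp mm [543.1 183.  211.5] toolY 85.8 gap mm 74.0 F [ 0.2  0.7 -0.9] j [-0.85  0.19  0.51  1.69 -0.1   1.28  1.18]
top 772 c=(517.7,-169.5) w=66.1@85.7 h=65.9@175.7 z=[43.2 46.4 49.2]
obl
t 38.0 tcp mm [543.1 183.  211.6] toolY 85.8 gap mm 74.0 F [0.1 0.8 0.7] j [-0.85  0.19  0.51  1.69 -0.1   1.28  1.18]
top 925 c=(523.8,-73.4) w=60.4@85.7 h=90.3@175.7 z=[37.9 40.7 44.4]
tall
t 38.05 tcp mm [543.2 183.  211.6] toolY 85.8 gap mm 73.7 F [-0.3  0.2 -0.1] j [-0.85  0.19  0.51  1.69 -0.1   1.28  1.18]
top 595 c=(531.8,23.2) w=51.2@84.0 h=66.2@174.0 z=[54.4 57.7 61.4]
```

View pics/z_top.png

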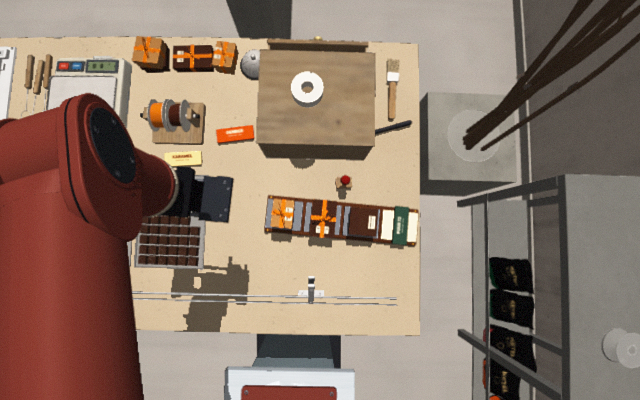

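The four wares stand in a row on their mats, from the bar at (402,226) to the tall box at (283,213). They are centred to about 1–2 mm and square to about 1.5°. The stamp at (345,182) hasn't moved and the robot is clear, so I'll hand in.

```bash
python3 -c "
from rig import bot
print(bot.job_done())"
```

```text
the job is handed in; nothing more can be done
None
```

I handed the job in at about 38 s: the green bar (cream mat), flat box, oblong box and tall box stand in height order, one per mat, centred within about 2 mm and square within about 2°, with the bar and oblong box laid lengthwise across the board and the stamp untouched; no verdict came back.

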